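Draw back a comparator quill, load a length bar and release the quill on to it

TASK

Load the green-sleeved length bar into the bench comparator for measuring: draw the sprung quill back by its black knob, fully out to its stop, so that it latches; take the green-sleeved bar from the case and lay it gently in the two V rests between quill and anvil; then press the red release plunger right down and let go, so that the quill closes and holds the bar against the anvil. Leave the other two bars in the case and everything else on the table where it is.

Things in the scene. Friction and masses are not known exactly. Their poses are not given: they have to be found in the camera images.
- comparator: bench length comparator, fixed. Green bed 325 x 85 mm, steel way on top 44 mm high. Origin on the table, y along the bed, z up. In its frame (mm): bed y -100..225; tailstock y -95..-20, x +-30, 110 high; measuring head with dial y 155..215, up to 160 high. Measuring axis: along y at x 0, 85 high. Black pull knob beyond the bed's -y end. The bar must not strike it with over 60 N.
- anvil: fixed flat round steel anvil, 19 mm across, standing out of the measuring head. Origin at the centre of its face, which looks to -y of the comparator; at y = +132.5 mm in the comparator's frame, 85 mm above the table.
- rest_mid (a point): point on the measuring axis, 85 mm up, midway between the two V rests (comparator y = +70 mm), comparator's axes. The 90 degree Vs are 14 mm long, 42 mm to either side along y, 31 mm wide at the top, edges level with the axis. A bar lying in both has its axis at this point's x and height. Between the rests 70 mm are free for the fingers, down to the way 44 mm up.
- quill (a joint): travel of the sprung quill, m: 0 home (17 mm flat tip 115 mm from the anvil), grows as the knob is drawn along comparator -y, stop at 0.030. Spring 6.5 N at 0, 11 N at the stop, damping 90 N s/m, latch ramp about 3 N more. Let go past 0.026 it stays latched at 0.026 (gap 141 mm). The plunger frees it: it closes by itself within 1 s, on a 125 mm bar to 0.010.
- knob_neck (a point): middle of the bare steel neck between tailstock and black knob: 16 mm diameter along comparator y, 36 mm long at home, on the axis 85 mm up; moves with the quill, at home comparator y = -113 mm. The knob (36 mm diameter, 18 thick) begins 18 mm farther out (-y). Free space below and beside it, as the bed ends at y = -100 mm. Pinch neck or knob from above, across the axis.
- plunger (a joint): travel of the red release plunger, m: 0 up, grows as it is pressed down, stop at 0.008. Spring 2 N at 0, 5 N at the stop. Springs up when let go. It dips about 4 mm by itself as the latch passes while the quill is drawn. The latch frees the quill after about 4 mm of travel.
- plunger_top (a point): centre of the top of the red plunger head (28 mm diameter, 8 mm thick, 132 mm above the table when up), on top of the tailstock at comparator y = -45 mm, x = 0; pressed straight down.
- bar_case: open wooden case, fixed, 190 x 210 mm, walls 50 mm high, blue inside; lid laid back beyond +x (190 mm more). Origin under its centre. Three bars lie along its x, in any order at y -58, 0, +58 mm, axes 53 mm above the table, on racks at x = +-40 mm (14 mm thick). At the bars' middle fingers may go down to the floor, 10 mm up; inner walls at y = +-97 mm.
- bar_125: the bar to load: steel length bar 125 mm long, 22 mm diameter, with a green plastic sleeve (26 mm diameter, 44 mm long) at its middle; about 0.37 kg; must not be dropped from 8 mm or more. Origin at its centre, x along its axis; may be rolled about x; both ends alike.
- bar_100: 100 mm length bar with a blue sleeve, otherwise alike; stays in the case. Origin at its centre, x along its axis.
- bar_150: 150 mm length bar with an orange sleeve, otherwise alike; stays in the case. Origin at its centre, x along its axis.
- spray_bottle: clear spray bottle with white head, 36 mm diameter, 114 mm high, standing on the comparator's +x side by the rests. Origin under its middle. Not to be moved.
- blower: blue rubber air blower standing upright, 56 mm diameter, 125 mm high, on the comparator's +x side by the knob. Origin under its middle. Not to be moved.
- ring_gauge: steel setting ring, 70 mm diameter, 22 mm high, lying on the comparator's -x side. Origin under its middle. Not to be moved.
- cyl_square: steel cylinder square, 50 mm diameter, 162 mm high with its button, standing between and beyond case and comparator. Origin under its middle. Not to be moved.
- loupe: green eyepiece magnifier, 42 mm diameter, 42 mm high, on the comparator's -x side. Origin under its middle. Not to be moved.
- caliper: digital caliper, 200 mm long, 13 mm high, lying on the case's -x side. Origin under the middle of its beam, x along the beam. Not to be moved.
There are look-alikes about, which are no part of the job. Leave any yellow look-alike of the bar_150 alone.

How it is judged:
On the way, in this order (a step that is already met when the one before it is completed fails the run):
1. the quill is drawn out to its stop (value of joint quill above 0.028 m), for 0.1 s.
2. the green-sleeved bar lies released in both V rests, with the quill still latched back (x of bar_125 in the frame of rest_mid between -0.003 and 0.003 m and z of bar_125 in the frame of rest_mid between -0.003 and 0.003 m and angle between the x axis of bar_125 and the y axis of comparator, either way round below 0.06 rad and contact force between the fingers and bar_125 below 0.1 N and value of joint quill above 0.022 m and linear speed of bar_125 below 0.02 m/s), for 0.2 s.
3. the release plunger is pressed to its stop (value of joint plunger above 0.0068 m), for 0.05 s.
At the end, for the whole second after the job is handed in: Green-sleeved bar released, at rest in both V rests (axis within 3 mm and 0.06 rad of the measuring axis), pressed on the anvil (over 0.5 N) by the quill at 8 to 12.5 mm of travel; plunger up (under 2 mm); the other two bars in the case (centres within 100 mm of its origin) (x of bar_125 in the frame of rest_mid between -0.003 and 0.003 m and z of bar_125 in the frame of rest_mid between -0.003 and 0.003 m and angle between the x axis of bar_125 and the y axis of comparator, either way round below 0.06 rad and contact force between the fingers and bar_125 below 0.1 N and value of joint quill between 0.008 and 0.0125 m and contact force between bar_125 and anvil above 0.5 N and value of joint plunger below 0.002 m and linear speed of bar_125 below 0.01 m/s and distance between each of bar_100, bar_150 and bar_case below 0.1 m); the robot touches nothing.
It fails at once if a bystander on the table is moved more than 15 mm or tipped (distance of any of spray_bottle, blower, ring_gauge, cyl_square, loupe, caliper from where it was at the start of the episode above 0.015 m or angle between any of spray_bottle, blower, ring_gauge, cyl_square, loupe, caliper's own z axis and vertical above 0.35 rad).
It fails at once if another bar is lifted out or pushed more than 15 mm (distance of any of bar_100, bar_150 from where it was at the start of the episode above 0.015 m).
It fails at once if the bar is dropped (falls free at over 0.4 m/s, as from 8 mm or more) (contact force between the fingers and bar_125 below 0.05 N and linear speed of bar_125 above 0.4 m/s).
It fails at once if the bar is knocked hard against the machine (more than 60 N) (contact force between bar_125 and comparator above 60 N).
It also fails if it takes over 64 s, if anything falls off the work surface, if the arm or the gripper's body presses on something with over 40 N, if the wrist force passes 120 N, or if a joint passes its speed limit or range.

ROBOT

A 7-joint arm with a two-finger parallel gripper is mounted at the origin on the work surface. World frame = base frame: x ahead of the robot, y to its left, z up, the work surface at z = 0. Lengths are in m, angles in rad, forces in N, time in s.
With the tool pointing down it reaches from about 0.425 to 0.975 m from the base axis. Payload 16.7 kg.
Tool frame: the origin (TCP) lies between the finger pads; the fingertips stand 14 mm ahead of it and the grasp point (between the pads) lies 5 mm behind it; z points along the fingers, x is the direction in which the jaws open and shut, and the axes are right-handed (so a half turn about z gives the same grasp; the last joint's range is limited). The gripper opens to 85 mm and grips with 20 to 120 N. Pads are 22 mm wide; open, the fingers measure 114 mm over their backs; the gripper's body (76 mm by 85 mm) begins 54 mm behind the grasp point. The pads swing forward as they close: fully open they stand 13 mm farther back than shut.
Start: joints at [1.107, 0.426, 0.074, 1.606, -0.034, 1.111, -0.067], TCP at [0.209, -0.642, 0.245] pointing down, gripper open.
Joint ranges: [-2.85, 2.85], [-0.5, 2.14], [-1.23, 1.37], [0.21, 2.46], [-1.02, 4.16], [0.16, 2.05], [-2.73, 2.73]. Speed limits (rad/s): [1.89, 1.89, 2.39, 2.39, 3.01, 3.01, 3.01].

INTERFACE

Orientations are given as a unit quaternion [w, x, y, z].
In Python, from cell import goto, line_to, movej, let_go, close_gripper, dwell, ik, capture, calibration, Unreachable, hand_in, read_t, read_joints, read_qd, read_joint_torque, read_eef_pos, read_orientation, read_wrist_force, read_torque, read_width gives the robot as it stands. The module is installed in compiled form; this text tells all that it offers. Calls block until the motion is done:
- goto(position, orientation): joint-space move of the TCP to a pose.
- line_to(position, ori=None, speed=0.15): straight line of the TCP; ori=None keeps the orientation; speed is the mean speed in m/s.
- movej(angles): joint-space move.
- let_go() and close_gripper(f_grip=None): open the fingers fully, or close them until they stop; f_grip is the grip in N (None keeps the last).
- dwell(seconds).
- ik(position, orientation): joint angles nearest the present ones, or None.
- capture(name): name is "scene" or "top"; returns the picture (400x640x3 uint8, red, green, blue); there is no depth.
- calibration(name): a dict with "intrinsics" (3x3 intrinsics, pixels), "world_from_camera" (4x4, takes a point from camera to world coordinates). Camera axes: x right, y down, z forward; pixel columns grow to the right and rows downward; lengths in m; the calibration is good to about 2 mm. A picture is of the moment at which its call begins. calibration takes no time and is no camera call.
A pose or a line that the arm cannot do raises Unreachable and nothing moves.
- hand_in(): hands the job in, once; it reports no verdict.
Readings, each from a call of its own:
- read_t(): time.
- read_joints(): joint angles.
- read_qd(): joint speeds.
- read_joint_torque(): joint torques, N m.
- read_eef_pos(): TCP position.
- read_orientation(): TCP orientation.
- read_wrist_force(): force on the tool from outside, world axes, zero at the start.
- read_torque(): the same for the moment, N m.
- read_width(): finger opening in m.
Only numpy, scipy, OpenCV 4.12 (cv2) and the standard library are available. Lean on these libraries where they do the work, as an engineer would, in place of code of your own. Each camera call takes 0.05 s, during which the arm holds its last target. There are 200 camera calls.

## Working session

There is one attempt and no reset: what is moved stays moved. The work goes in short steps, each a Python script; the robot and the scene stay as the last script left them, time stands still between calls to the robot, and variables do not carry over. Pictures are saved under pics/ and viewed, about 8 in all and at most 12, crops included, and the job is handed in when it is done.

```bash
mkdir -p pics
python3 - <<'E'
from cell import *
import cv2,numpy as np
for n in("scene","top"):
    im=capture(n); cv2.imwrite(f"pics/{n}0.png",im[:,:,::-1]); c=calibration(n); print(n,np.round(c["intrinsics"],1).tolist(),np.round(c["world_from_camera"],3).tolist())
print(read_t(),read_orientation(),read_width())
E
```

```text
scene [[444.7, 0.0, 319.6], [0.0, 444.7, 199.7], [0.0, 0.0, 1.0]] [[0.372, 0.707, -0.601, 1.205], [0.928, -0.276, 0.25, -0.279], [0.01, -0.651, -0.759, 1.079], [0.0, 0.0, 0.0, 1.0]]
top [[499.0, 0.0, 320.5], [0.0, 499.0, 198.0], [0.0, 0.0, 1.0]] [[0.017, -0.994, 0.106, 0.299], [-1.0, -0.016, 0.011, 0.02], [-0.009, -0.106, -0.994, 1.56], [0.0, 0.0, 0.0, 1.0]]
0.1 [-2.77739393e-04  8.09187227e-01 -5.87550597e-01 -5.01126512e-04] 0.08552162514172575
```

View pics/scene0.png

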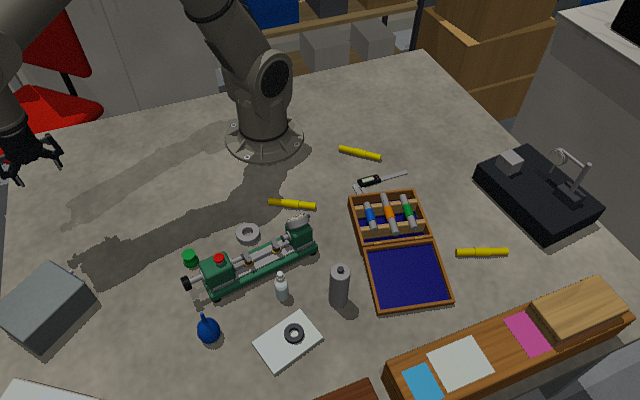

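View pics/top0.png

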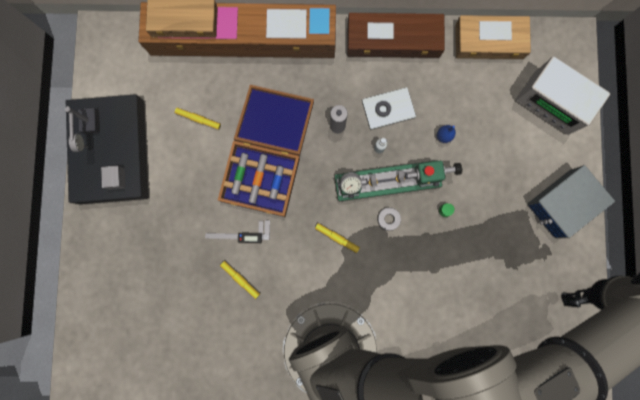

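The pictures show the case at about top (260,180), with bars green (240,174), orange (259,178) and blue (277,182). The comparator runs from its dial at (349,186) to its knob at (458,169), with the red plunger at (429,171). Things that could be mistaken for the target are the orange and blue bars, the green loupe (447,209), and the yellow bars at (197,118), (337,237) and (240,280). I choose the green-sleeved bar at top (240,174), scene (408,211).

```bash
cat > h.py <<'E'
from cell import *
import cv2,numpy as np
def ray(n,u,v):
    c=calibration(n);K=np.array(c["intrinsics"]);T=np.array(c["world_from_camera"])
    return T[:3,3],T[:3,:3]@np.linalg.solve(K,[u,v,1])
def atz(n,uv,z):
    o,d=ray(n,*uv); return o+d*(z-o[2])/d[2]
def proj(n,P):
    c=calibration(n);K=np.array(c["intrinsics"]);T=np.linalg.inv(np.array(c["world_from_camera"]))
    p=K@(T[:3,:3]@np.asarray(P).T+T[:3,3:]); return (p[:2]/p[2]).T
def tri(a,b):
    A=np.zeros((3,3));y=np.zeros(3);
    for n,uv in(("scene",a),("top",b)):
        o,d=ray(n,*uv);d/=np.linalg.norm(d);M=np.eye(3)-np.outer(d,d);A+=M;y+=M@o
    return np.linalg.solve(A,y)
def blob(im,box,lo,hi):
    x0,y0,x1,y1=box;h=cv2.cvtColor(im[y0:y1,x0:x1],cv2.COLOR_RGB2HSV)
    m=cv2.inRange(h,np.array(lo),np.array(hi));k,l,s,c=cv2.connectedComponentsWithStats(m)
    i=1+np.argmax(s[1:,4]);pts=np.argwhere(l==i)[:,::-1].astype(np.float32)
    r=cv2.minAreaRect(pts);return c[i]+[x0,y0],s[i,4],r[1],r[2]
E
python3 - <<'E'
from h import *
im={n:cv2.imread(f"pics/{n}0.png")[:,:,::-1].copy() for n in("scene","top")}
B={"red":((0,150,90),(8,255,255),(205,245,235,275),(415,160,440,182),.132),
"green":((45,120,50),(85,255,255),(398,198,420,230),(228,155,250,195),.06),
"orange":((8,150,100),(20,255,255),(378,198,400,230),(248,160,270,200),.06),
"blue":((98,120,120),(112,255,255),(362,198,378,232),(268,165,287,200),.06),
"knob":((0,0,0),(180,255,50),(178,272,194,294),(451,160,466,178),.085)}
for k,(lo,hi,bs,bt,z) in B.items():
    try:
        s=blob(im["scene"],bs,lo,hi);t=blob(im["top"],bt,lo,hi)
        print(k,s,t,np.round(tri(s[0],t[0]),3),np.round(atz("top",t[0],z),3))
    except Exception as e: print(k,e)
a=cv2.resize(im["top"][140:215,325:475],None,fx=5,fy=5,interpolation=cv2.INTER_CUBIC)
b=cv2.resize(im["top"][130:220,210:310],None,fx=4,fy=4,interpolation=cv2.INTER_CUBIC)
cv2.imwrite("pics/c1.png",a[:,:,::-1]);cv2.imwrite("pics/c2.png",b[:,:,::-1])
a=cv2.resize(im["scene"][205:305,175:325],None,fx=5,fy=5,interpolation=cv2.INTER_CUBIC)
cv2.imwrite("pics/c3.png",a[:,:,::-1])
E
```

```text
red (array([218.04819277, 257.09638554]), np.int32(83), (9.0, 10.0), 90.0) (array([428.8125, 170.375 ]), np.int32(64), (8.0, 8.0), 90.0) [ 0.537 -0.277  0.129] [ 0.536 -0.276  0.132]
green (array([407.36082474, 209.82474227]), np.int32(97), (12.649109840393066, 7.905693531036377), 71.56504821777344) (array([239.41573034, 173.06741573]), np.int32(89), (7.276068687438965, 11.641709327697754), 14.03624439239502) [0.53  0.284 0.061] [0.531 0.285 0.06 ]
orange (array([388.41584158, 211.7029703 ]), np.int32(101), (13.281566619873047, 7.905693531036377), 71.56504821777344) (array([257.68367347, 178.20408163]), np.int32(98), (7.276068687438965, 13.096923828125), 14.03624439239502) [0.516 0.228 0.06 ] [0.516 0.229 0.06 ]
blue (array([369.73076923, 214.17948718]), np.int32(78), (11.675647735595703, 6.730666637420654), 74.05460357666016) (array([276.32258065, 181.62365591]), np.int32(93), (7.005387783050537, 13.049251556396484), 15.94539737701416) [0.506 0.171 0.063] [0.506 0.172 0.06 ]
knob (array([186.03846154, 283.        ]), np.int32(104), (14.310833930969238, 7.155416965484619), 63.43495178222656) (array([457.72727273, 168.31818182]), np.int32(44), (9.0, 5.0), 90.0) [ 0.552 -0.371  0.084] [ 0.552 -0.372  0.085]
```

View pics/c1.png

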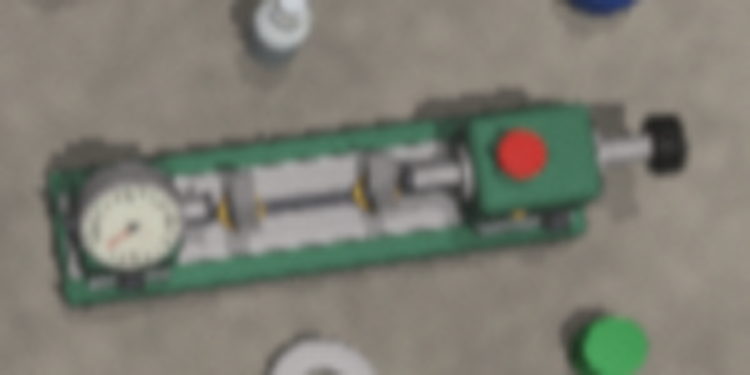

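View pics/c2.png

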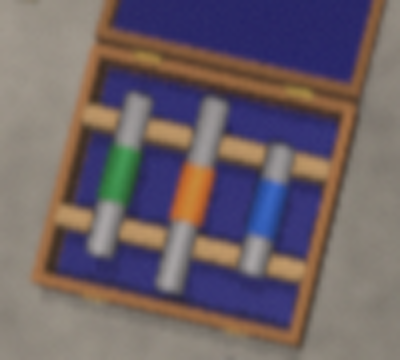

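View pics/c3.png

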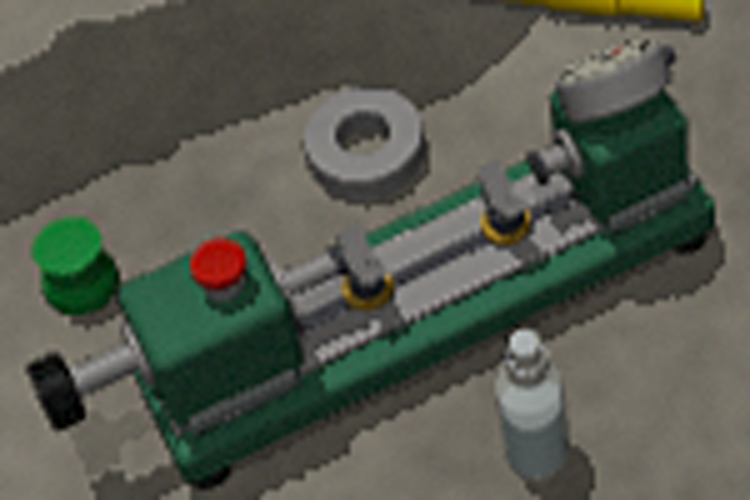

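Views so far: 5. The crops confirm the green-sleeved steel bar is the outer one, at case +y, with orange next to it 58 mm away and the wall on the other side. The fully open fingers (114 mm) overlap both the orange bar and the wall, so I have to come down with the open tips above them and let the pads swing forward. Next I fit the comparator pose and check the clearances.

Run:
```python
from h import *
from scipy.optimize import least_squares
c=lambda x,y:(325+(x+.5)/5-.5,140+(y+.5)/5-.5)
s=lambda x,y:(175+(x+.5)/5-.5,205+(y+.5)/5-.5)
# (cam, uv, local xyz)
F=[("top",(428.8,170.4),(0,-.045,.132)),("scene",(218.05,257.1),(0,-.045,.131)),
("top",(457.7,168.3),(0,-.140,.088)),("scene",(186.0,283.0),(0,-.140,.085)),
("top",c(242,199),(0,.112,.085)),("top",c(380,180),(0,.028,.085)),
("scene",s(360,255),(0,.028,.085)),("scene",s(500,187),(0,.112,.085))]
def P(p):
    a=p[2];R=np.array([[np.cos(a),-np.sin(a),0],[np.sin(a),np.cos(a),0],[0,0,1]])
    return lambda l:R@np.array(l)+[p[0],p[1],0]
f=lambda p:np.concatenate([proj(n,[P(p)(l)])[0]-uv for n,uv,l in F])
r=least_squares(f,[.53,-.23,.15],loss="soft_l1");print(r.x,np.round(r.fun.reshape(-1,2),1).tolist())
T=P(r.x)
for k,l in dict(plunger=(0,-.045,.132),neck=(0,-.113,.085),rest=(0,.07,.085)).items():print(k,np.round(T(l),4))
inv=lambda w:np.round(np.array([[np.cos(r.x[2]),np.sin(r.x[2])],[-np.sin(r.x[2]),np.cos(r.x[2])]])@(np.array(w)[:2]-r.x[:2]),3)
print("spray",inv(atz("top",c(285,25),.1)),"blower",inv(atz("top",(446,134),.06)),"loupe",inv(atz("top",c(615,345),.042)))
im=cv2.imread("pics/top0.png")
for l in [(sx*.0425,y,.02) for sx in(-1,1) for y in(-.1,.225)]+[(0,.1325,.085),(0,.028,.085),(0,.112,.085),(0,-.113,.085),(0,-.045,.132),(0,-.14,.085)]:
    u=proj("top",[T(l)])[0];cv2.circle(im,(int(u[0]*8+.5),int(u[1]*8+.5)),6,(255,0,255),-1,shift=3)
cv2.imwrite("pics/c4.png",cv2.resize(im[120:220,325:475],None,fx=5,fy=5))
# reachability
from scipy.spatial.transform import Rotation as Ro
for k,p,yaw in [("neck",T((0,-.113,.08)),r.x[2]),("neckout",T((0,-.15,.08)),r.x[2]),("rest",T((0,.062,.08)),r.x[2]),("bar",(.531,.285,.068),-.213+np.pi/2)]:
  for d in(0,np.pi,-np.pi):
    q=(Ro.from_euler("z",yaw+d)*Ro.from_euler("x",np.pi)).as_quat(scalar_first=True)
    j=ik(list(p),q.tolist());print(k,d,None if j is None else np.round(j,2))
```

```text
[ 0.53106005 -0.23202538  0.14869319] [[0.2, -0.5], [0.2, -0.2], [-0.2, -0.2], [-0.1, -0.2], [0.6, -0.1], [0.9, 0.0], [0.3, -0.7], [0.6, -0.1]]
plunger [ 0.5377 -0.2765  0.132 ]
neck [ 0.5478 -0.3438  0.085 ]
rest [ 0.5207 -0.1628  0.085 ]
spray [0.098 0.075] blower [ 0.113 -0.13 ] loupe [-0.113 -0.103]
neck 0 [ 0.69  0.58 -0.31  1.78  0.23  0.82  0.42]
neck 3.141592653589793 [ 0.26  0.57  0.27  1.81 -0.21  0.79 -2.36]
neck -3.141592653589793 [ 0.26  0.57  0.27  1.81 -0.21  0.79 -2.36]
neckout 0 [ 0.72  0.61 -0.29  1.72  0.22  0.84  0.48]
neckout 3.141592653589793 [ 0.3   0.61  0.29  1.75 -0.23  0.81 -2.3 ]
neckout -3.141592653589793 [ 0.3   0.61  0.29  1.75 -0.23  0.81 -2.3 ]
rest 0 [ 0.57  0.47 -0.46  2.    0.31  0.74  0.08]
rest 3.141592653589793 [ 0.08  0.44  0.15  2.03 -0.1   0.68 -2.7 ]
rest -3.141592653589793 [ 0.08  0.44  0.15  2.03 -0.1   0.68 -2.7 ]
bar 0 [ 0.21  0.83 -1.14  1.86  0.88  1.07  0.06]
bar 3.141592653589793 [-0.94  0.56  0.45  1.93 -0.35  0.73 -2.07]
bar -3.141592653589793 [-0.94  0.56  0.45  1.93 -0.35  0.73 -2.07]
```

View pics/c4.png

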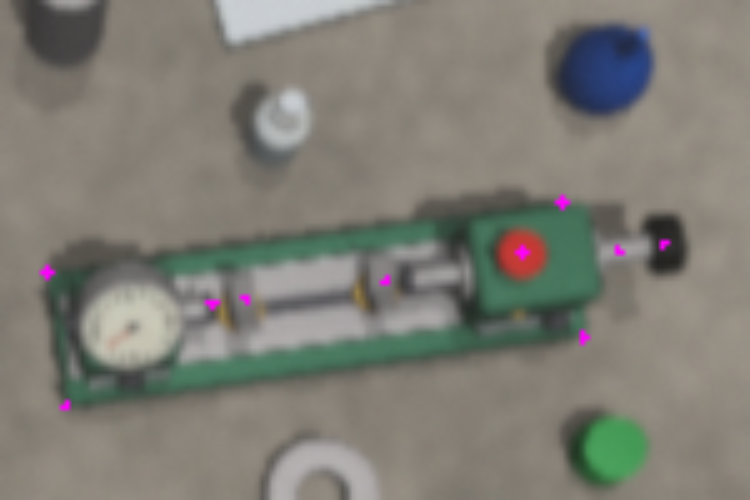

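Views: 6. The overlay of the fitted pose lands on the bed corners, knob, plunger and rests within about 1 px. Next I draw the quill.

```bash
cat >> h.py <<'E'
from scipy.spatial.transform import Rotation as Ro
CX,CY,CA=0.53106,-0.23203,0.1487
def C(x,y,z): return [CX+np.cos(CA)*x-np.sin(CA)*y, CY+np.sin(CA)*x+np.cos(CA)*y, z]
def toC(p): d=np.array(p)[:2]-[CX,CY];c,s=np.cos(CA),np.sin(CA); return np.round([c*d[0]+s*d[1],-s*d[0]+c*d[1],p[2]],4)
def fC(f): c,s=np.cos(CA),np.sin(CA);return np.round([c*f[0]+s*f[1],-s*f[0]+c*f[1],f[2]],1)
def Q(yaw,tilt=0): # tilt about tool y
    return (Ro.from_euler("z",yaw)*Ro.from_euler("x",np.pi)*Ro.from_euler("y",tilt)).as_quat(scalar_first=True).tolist()
def st(k=""): print(k,"t%.1f"%read_t(),toC(read_eef_pos()),"F",fC(read_wrist_force()),"w%.4f"%read_width())
E
python3 - <<'E'
from h import *
goto(C(0,-.116,.17),Q(CA));st("above")
line_to(C(0,-.116,.081),speed=.12);st("down")
close_gripper(60);st("closed")
y=-.116
for d in(.010,.020,.026,.028,.030,.031,.032):
    line_to(C(0,y-d,.081),speed=.04);st(d)
    if fC(read_wrist_force())[1]>35: break
im=capture("scene")[195:315,165:325];cv2.imwrite("pics/d1.png",cv2.resize(im,None,fx=4,fy=4)[:,:,::-1])
E
```

```text
above t1.8 [-0.0011 -0.1175  0.1701] F [ 0.4 -0.6  0.3] w0.0856
down t2.7 [ 0.0004 -0.1163  0.0817] F [ 0.5 -0.1 -0.8] w0.0855
closed t3.3 [-0.0005 -0.1161  0.0813] F [-4.2  1.3  6.5] w0.0139
0.01 t3.7 [-0.0004 -0.1251  0.0812] F [-5.3  7.6 10.1] w0.0137
0.02 t4.1 [-0.0003 -0.134   0.0812] F [-7.5 12.5 13.4] w0.0139
0.026 t4.4 [-0.0003 -0.1405  0.0812] F [-5.5 10.9 10.7] w0.0137
0.028 t4.7 [-0.0003 -0.1424  0.0812] F [-7.  10.4 12.2] w0.0141
0.03 t4.9 [-0.0003 -0.1444  0.0812] F [-5.8 10.4 11.2] w0.0143
0.031 t5.2 [-0.0003 -0.1454  0.0812] F [-5.9 10.4 11. ] w0.0143
0.032 t5.4 [-0.0003 -0.1461  0.0812] F [-6.  12.2 12.1] w0.0142
```

Run:
```python
from h import *
for d in(.033,.034,.035,.036,.038,.040):
    line_to(C(0,-.116-d,.081),speed=.04);st(d)
    if fC(read_wrist_force())[1]>35: break
dwell(.2);st()
im=capture("scene")[195:315,165:325];cv2.imwrite("pics/d1.png",cv2.resize(im,None,fx=4,fy=4)[:,:,::-1])
```

```text
0.033 t5.7 [-0.0002 -0.1462  0.0812] F [-8.6 17.2 14.6] w0.0142
0.034 t6.0 [-0.0002 -0.1462  0.0811] F [-9.4 21.8 18.2] w0.0139
0.035 t6.2 [-0.0002 -0.1463  0.0811] F [-10.3  27.2  22.2] w0.0143
0.036 t6.5 [-0.0002 -0.1463  0.081 ] F [-12.7  32.4  24.5] w0.0141
0.038 t6.7 [-0.0002 -0.1464  0.0809] F [-15.   43.   31.5] w0.0142
 t6.9 [-1.000e-04 -1.464e-01  8.100e-02] F [-15.3  42.3  30. ] w0.0141
```

View pics/d1.png

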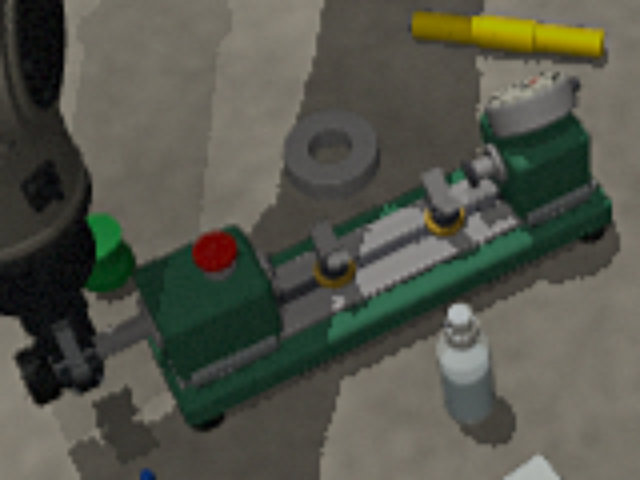

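View 7: the gripper holds the neck at the knob, and the quill is out (spindle drawn in by the left rest). Travel was 30.2 mm before the hard rise in force, so it is at its stop. Next I let go and pick up the bar.

```bash
cat >> h.py <<'E'
BA=np.pi/2-.213; BC=np.array([.5305,.2845]); ey=np.array([np.cos(BA),np.sin(BA)])
def B(z,off=0): p=BC+ey*off; return [p[0],p[1],z]
E
python3 - <<'E'
from h import *
line_to(C(0,-.116-.031,.081),speed=.04);st("relax")
let_go();st("open")
line_to(C(0,-.147,.20),speed=.2)
q=Q(BA,-.07)
goto(B(.16,.0065),q);print(np.round(read_joints(),2));st()
for z in(.09,.076,.071,.067):
    line_to(B(z,.001+(z-.067)*.07),speed=.1 if z>.08 else .04);print(z,np.round(read_eef_pos(),4),np.round(read_wrist_force(),1))
    if np.abs(read_wrist_force()).max()>15: break
for n,(x0,y0,x1,y1) in dict(scene=(330,170,450,260)).items():
    im=capture(n)[y0:y1,x0:x1];cv2.imwrite("pics/g1.png",cv2.resize(im,None,fx=5,fy=5)[:,:,::-1])
E
```

```text
relax t7.3 [-0.0003 -0.1449  0.0812] F [-6.3 11.  10.7] w0.0141
open t8.0 [ 0.     -0.1471  0.081 ] F [-0.1 -0.3 -0.8] w0.0857
[ 0.04  0.59 -0.92  1.77  0.56  1.12  0.28]
 t11.1 [0.0788 0.5158 0.1599] F [-0.5  0.1 -0.3] w0.0857
0.09 [0.5312 0.2874 0.0904] [ 0.5  0.1 -0.2]
0.076 [0.5307 0.2861 0.0758] [-0.1  0.3 -0.2]
0.071 [0.5306 0.2857 0.0707] [-0.2  0.6  0.3]
0.067 [0.5306 0.2854 0.0668] [ 0.6  0.5 -0.1]
```

View pics/g1.png

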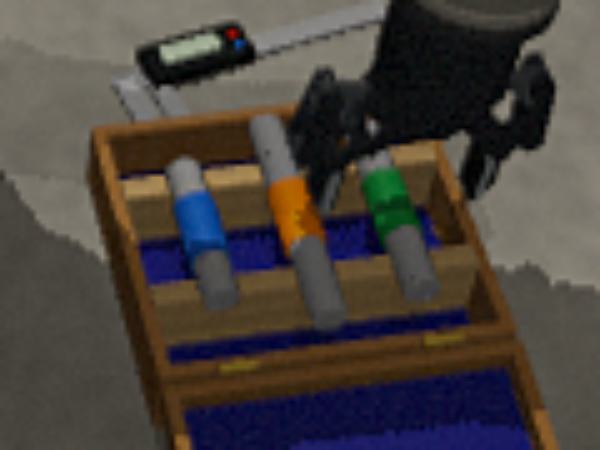

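View 8: the open fingers straddle the green sleeve (390,205), with one tip beside orange at (325,195) and one at the wall (480,195). There is no contact. I close lightly, slide the pads down, then grip firmly.

Run:
```python
from h import *
def s(k):print(k,np.round(read_eef_pos(),4),np.round(read_wrist_force(),1),"w%.4f"%read_width(),"t%.1f"%read_t())
close_gripper(20);s("closed")
for z in(.064,.061,.058,.055):
    line_to(B(z,.001+(z-.067)*.07),speed=.03);s(z)
    if abs(read_wrist_force()[2])>70: break
im=capture("scene")[170:260,330:450];cv2.imwrite("pics/g2.png",cv2.resize(im,None,fx=5,fy=5)[:,:,::-1])
```

```text
closed [0.5308 0.2856 0.0672] [-0.3 -0.4  2.9] w0.0250 t13.6
0.064 [0.5313 0.2856 0.0655] [-3.8 -3.9 23.7] w0.0244 t13.9
0.061 [0.5318 0.2853 0.0633] [-3.4 -8.5 35.9] w0.0246 t14.1
0.058 [0.5323 0.285  0.0608] [-3.9 -8.8 42.6] w0.0245 t14.4
0.055 [0.5326 0.2847 0.0583] [ -3.5 -12.2  50.8] w0.0246 t14.6
```

Run:
```python
from h import *
def s(k):print(k,np.round(read_eef_pos(),4),np.round(read_wrist_force(),1),"w%.4f"%read_width(),"t%.1f"%read_t())
close_gripper(60);s("grip")
line_to(B(.065,0),speed=.05);s("lift1")
line_to(B(.18,0),speed=.12);s("lift")
goto(B(.20,0),Q(BA));dwell(.2);s("level")
im=capture("scene");cv2.imwrite("pics/g3.png",cv2.resize(im[80:280,300:500],None,fx=3,fy=3)[:,:,::-1])
```

```text
grip [0.5326 0.2847 0.0584] [ -4.3 -11.7  52.2] w0.0237 t14.9
lift1 [0.5303 0.2842 0.0646] [-1.3 -1.  -4.4] w0.0238 t15.2
lift [0.5302 0.2842 0.1792] [ 0.3 -0.1 -4.6] w0.0239 t16.3
level [0.5301 0.2845 0.1992] [ 0.4  0.6 -3.1] w0.0238 t16.8
```

View pics/g3.png

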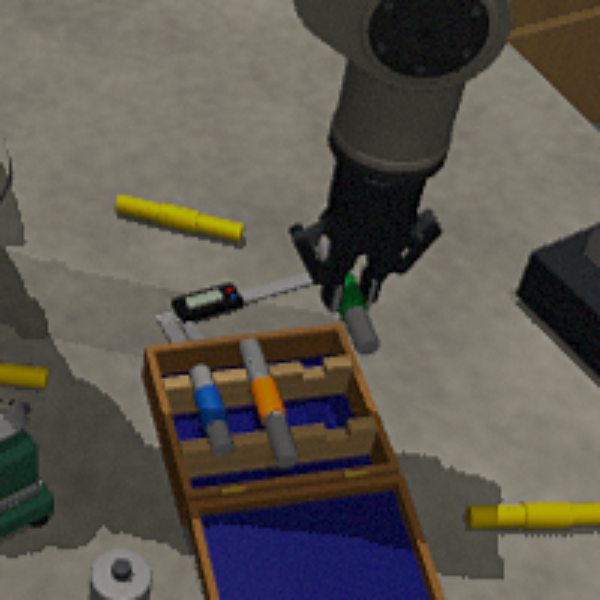

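View 9: the bar hangs level, gripped on its sleeve. Blue and orange are in their racks. Next, carry it to the rests.

Run:
```python
from h import *
q=Q(CA)
line_to(B(.24,0),speed=.2)
goto(C(0,.062,.24),q);st();print(np.round(read_joints(),2))
line_to(C(0,.062,.15),speed=.12);dwell(.2);st("hover")
im=capture("scene");cv2.imwrite("pics/p1.png",cv2.resize(im[180:310,190:330],None,fx=5,fy=5)[:,:,::-1])
```

```text
t18.9 [0.0007 0.0633 0.24  ] F [ 0.2  0.  -3.6] w0.0236
[ 0.93  0.35 -0.89  1.85  0.3   1.08  0.08]
hover t19.9 [0.0003 0.0618 0.1507] F [ 0.6  0.3 -3.9] w0.0240
```

View pics/p1.png

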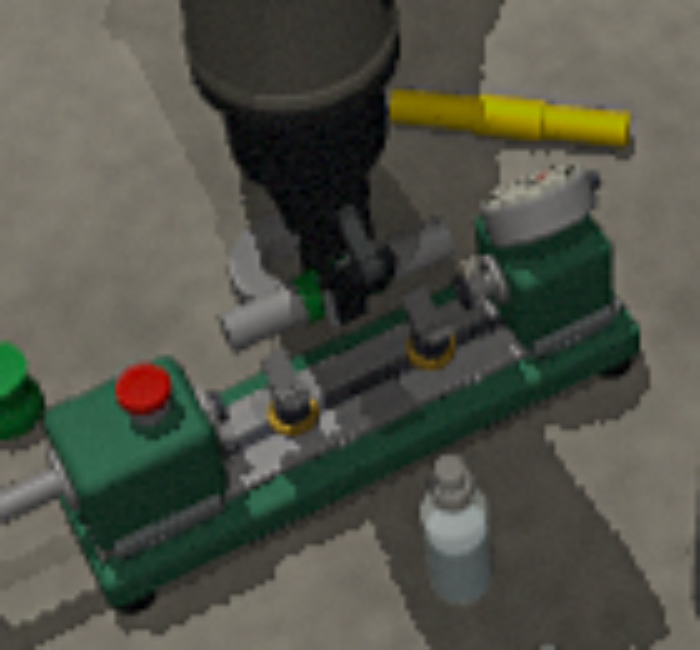

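View 10: the bar is level above the rests, its near end centre at crop (233,330) and far end at (442,240). I check that against the projection, then lower it.

Run:
```python
from h import *
e=read_eef_pos();z=e[2]-.0055
for y in(-.0005,.1245): print(np.round((proj("scene",[C(0,y,z)])[0]-[190,180])*5))
print((proj("scene",[C(0,.132,z)])[0]-proj("scene",[C(0,.122,z)])[0])*5)
```

```text
[219. 332.]
[440. 234.]
[17.00485103 -7.57113173]
```

Both ends read about +4 mm toward the anvil, so I shift by −3.5 mm and lower with force checks.

Run:
```python
from h import *
y=.0585
line_to(C(0,y,.15),speed=.05)
line_to(C(0,y,.112),speed=.08);st()
for z in(.104,.099,.096,.094,.093,.092,.091,.0905,.090,.0895):
    line_to(C(0,y,z),speed=.02);st(z)
    f=fC(read_wrist_force())
    if f[2]>3 or np.abs(f[:2]).max()>8: break
im=capture("scene");cv2.imwrite("pics/p2.png",cv2.resize(im[180:310,190:330],None,fx=5,fy=5)[:,:,::-1])
```

```text
t20.9 [1.000e-04 5.880e-02 1.118e-01] F [-0.3 -0.2 -3.5] w0.0240
0.104 t21.4 [0.     0.0585 0.104 ] F [ 0.3  0.8 -4.3] w0.0237
0.099 t21.8 [-0.0001  0.0586  0.0989] F [ 0.3 -0.6 -3.8] w0.0237
0.096 t22.1 [-0.0001  0.0585  0.0959] F [-0.8  0.2 -4.2] w0.0241
0.094 t22.4 [-0.0001  0.0585  0.0939] F [-0.   0.3 -3.5] w0.0237
0.093 t22.6 [0.     0.0585 0.093 ] F [-0.5 -0.2 -3.7] w0.0240
0.092 t22.9 [0.0001 0.0584 0.0927] F [-5.7  1.8 14.2] w0.0240
```

View pics/p2.png

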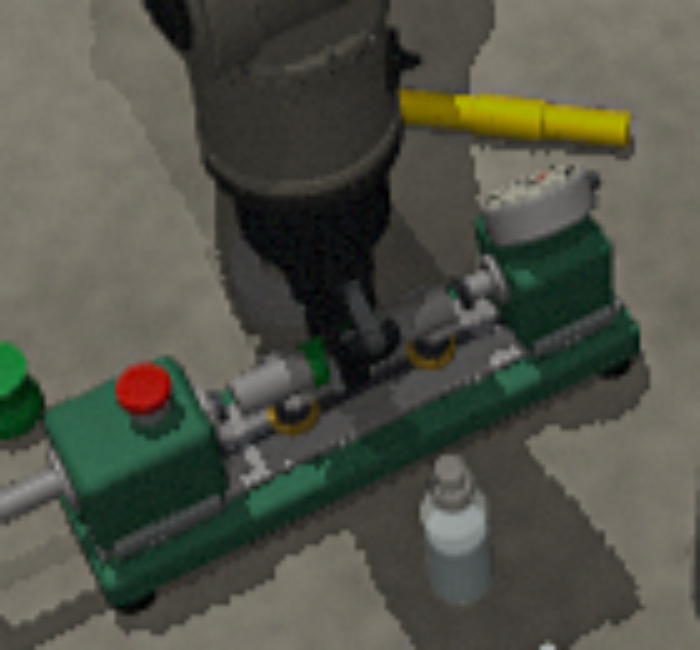

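View 11: the bar lies between the quill tip (215,405) and the anvil (465,290), with both ends free. It touched early with −x force, so it is slightly off to the +x flank. I correct x using the force.

Run:
```python
from h import *
y=.0585;x=0;z=.0927
for i in range(14):
    f=fC(read_wrist_force())
    if abs(f[0])>2.5: x+=.0006*np.sign(f[0])
    elif f[2]<4: z-=.0006
    else: break
    line_to(C(x,y,z),speed=.02);st((round(x,4),round(z,4)))
print(np.round(read_torque(),2))
```

```text
(np.float64(-0.0006), 0.0927) t23.2 [-0.0007  0.0585  0.0926] F [ 0.3  0.2 -3.3] w0.0239
(np.float64(-0.0006), 0.0921) t23.4 [-0.0006  0.0585  0.0922] F [-3.   0.4  3.9] w0.0239
(np.float64(-0.0012), 0.0921) t23.7 [-0.0013  0.0586  0.0919] F [ 0.1 -0.8 -3.9] w0.0237
(np.float64(-0.0012), 0.0915) t23.9 [-0.0012  0.0585  0.0916] F [-2.8  0.8  3.4] w0.0238
(np.float64(-0.0018), 0.0915) t24.2 [-0.0016  0.0585  0.0915] F [ 1.8  1.3 -3.1] w0.0235
(np.float64(-0.0018), 0.0909) t24.4 [-0.0016  0.0585  0.0912] F [-1.   0.6  7.3] w0.0239
[0.18 0.38 0.1 ]
```

Run:
```python
from h import *
let_go();st("open");dwell(.3)
line_to(C(-.0018,.0585,.20),speed=.15);st()
goto(C(0,-.045,.25),Q(CA))
goto(C(-.0,-.30,.25),Q(CA))
dwell(.1);st()
s=capture("scene");t=capture("top")
np.save("pics/t1.npy",t);np.save("pics/s1.npy",s)
for im,n in((s,"scene"),(t,"top")):
    g=blob(im,(240,215,320,275) if n=="scene" else (365,165,410,195),(48,150,60),(75,255,255));print(n,g)
a=cv2.resize(s[190:310,185:325],None,fx=4,fy=4,interpolation=cv2.INTER_CUBIC)[:300]
b=cv2.resize(t[155:200,330:430],None,fx=5.6,fy=5.6,interpolation=cv2.INTER_CUBIC)
o=np.zeros((a.shape[0]+b.shape[0],560,3),np.uint8);o[:a.shape[0],:560]=a;o[a.shape[0]:]=b
cv2.imwrite("pics/v12.png",o[:,:,::-1])
```

```text
open t25.1 [-0.0018  0.0585  0.0909] F [ 1.  -0.1 -0.8] w0.0851
 t26.2 [-0.0023  0.0585  0.1992] F [ 0.1 -0.7  0.2] w0.0855
 t27.9 [ 0.0013 -0.2979  0.2508] F [0.4 0.5 0.7] w0.0853
scene (array([258.425     , 248.54166667]), np.int32(120), (7.602630138397217, 15.652474403381348), 63.43495178222656)Traceback (most recent call last):
  File "<stdin>", line 10, in <module>
  File "h.py", line 19, in blob
    i=1+np.argmax(s[1:,4]);pts=np.argwhere(l==i)[:,::-1].astype(np.float32)
        ~~~~~~~~~^^^^^^^^^
    return _wrapfunc(a, 'argmax', axis=axis, out=out, **kwds)
    return bound(*args, **kwds)
ValueError: attempt to get argmax of an empty sequence
```

Run:
```python
from h import *
s=np.load("pics/s1.npy")
for y in(.0585,.062): print(y,proj("scene",[C(-.001,y,.094)])[0])
cv2.imwrite("pics/v12.png",cv2.resize(s[190:310,185:325],None,fx=5,fy=5,interpolation=cv2.INTER_CUBIC)[:,:,::-1])
```

```text
0.0585 [256.83159818 247.95191027]
0.062 [258.02622237 247.40835587]
```

View pics/v12.png

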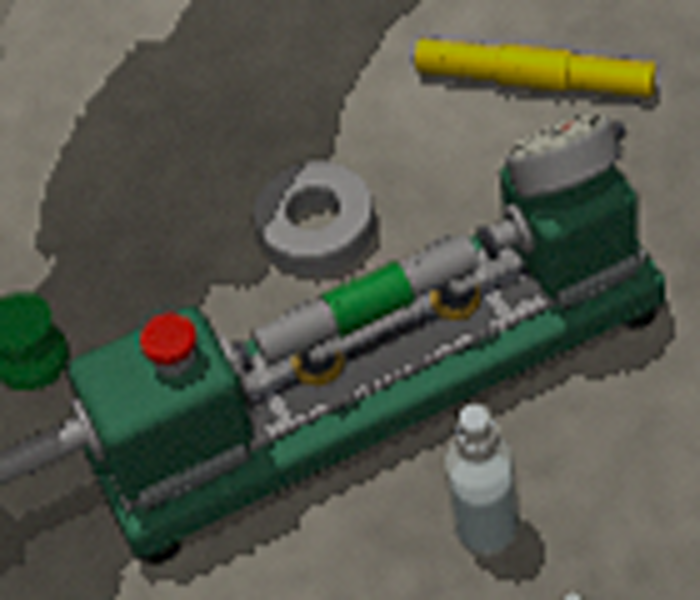

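View 12: the bar lies released in both rests, at the expected sleeve pixel, with the quill still back. Next I press the plunger with closed fingers.

Run:
```python
from h import *
close_gripper(20);st()
goto(C(0,-.045,.19),Q(CA));line_to(C(0,-.045,.153),speed=.1);st()
z=.150
while z>.125:
    line_to(C(0,-.045,z),speed=.03);f=read_wrist_force()[2];print(round(z,4),round(f,1),end=" | ")
    if f>18: break
    z-=.0015
dwell(.2);st("pressed")
line_to(C(0,-.045,.20),speed=.12);dwell(1.2);st("up")
goto(C(0,-.30,.25),Q(CA));dwell(.3)
s1=capture("scene");np.save("pics/s2.npy",s1)
s0=np.load("pics/s1.npy")
box=(240,215,320,275)
print("sleeve",blob(s0,box,(48,150,60),(75,255,255))[0],blob(s1,box,(48,150,60),(75,255,255))[0])
for y in(.062,.070): print(proj("scene",[C(-.001,y,.094)])[0])
print("red",blob(s0,(205,240,235,275),(0,150,60),(8,255,255))[:2],blob(s1,(205,240,235,275),(0,150,60),(8,255,255))[:2])
for s in(s0,s1):
  try:print("knob",blob(s,(160,265,200,305),(0,0,0),(180,255,45))[:2])
  except Exception as e:print(e)
for n,b0,b1,lo,hi in(("orange",0,0,(8,150,60),(20,255,255)),("blue",0,0,(98,120,90),(112,255,255))):
  bx=(378,198,400,230) if n=="orange" else (362,198,378,232);print(n,blob(s1,bx,lo,hi)[:2])
cv2.imwrite("pics/fin.png",cv2.resize(s1[190:310,165:325],None,fx=5,fy=5)[:,:,::-1])
```

```text
t28.7 [-0.   -0.3   0.25] F [ 0.5 -0.3  0.5] w-0.0003
 t30.3 [ 0.     -0.045   0.1527] F [ 0.6 -0.5  0.7] w0.0001
0.15 0.6 | 0.1485 -0.4 | 0.147 -0.2 | 0.1455 1.0 | 0.144 2.6 | 0.1425 2.6 | 0.141 2.2 | 0.1395 4.2 | 0.138 6.5 | 0.1365 27.1 | pressed t33.0 [ 0.0002 -0.045   0.1378] F [-8.8  4.  26.8] w-0.0002
up t34.9 [ 0.    -0.045  0.2  ] F [ 0.2 -0.3 -1.1] w-0.0002
sleeve [258.425      248.54166667] [261.39344262 247.21311475]
[258.02622237 247.40835587]
[260.74791874 246.1699831 ]
red (array([218.06818182, 257.25      ]), np.int32(88)) (array([218.13483146, 257.38202247]), np.int32(89))
knob (array([176.18018018, 287.7027027 ]), np.int32(111))
knob (array([182.00877193, 284.69298246]), np.int32(114))
orange (array([388.32110092, 211.67889908]), np.int32(109))
blue (array([369.48958333, 214.35416667]), np.int32(96))
```

```bash
python3 -c "
from h import *
st();hand_in()"
```

```text
t36.2 [ 0.0003 -0.2995  0.2502] F [-0.8 -0.4 -0.1] w-0.0004
the job is handed in; nothing more can be done
```

The green-sleeved bar is loaded in the comparator and the job was handed in at 36 s; `hand_in` gives no verdict.

**What I did:**
- **Quill:** I drew it to its hard stop. Travel was 30.2 mm, and the pull then rose to 42 N. It latched when I let go.
- **Bar:** I picked it from the case and lowered it into the V rests. It touched the +x flank early, about 2 mm high, so I moved it about 2 mm toward −x following the wrist force, then let go.
- **Plunger:** I pressed it until the force jumped to 27 N, then let it spring up.

**Last checks, from the scene camera:**
- **Bar:** The sleeve moved about 8.5 mm toward the anvil.
- **Quill:** The knob sits at about 10.6 mm of travel, close to the expected 10 mm.
- **Plunger:** It is back up.
- **Other bars:** Orange and blue are at their starting pixels.
- **Robot:** It stood clear with wrist force near zero.

**Not confirmed:**
- **Seating height:** I let go of the bar about 1 mm above its expected height. The picture after release showed it in both rests, but I did not measure its final height.
- **Top camera:** My bar check from it found nothing, probably because the arm was in the way. The final state therefore rests on the scene camera only.
- **Final picture:** I used all 12 picture views before the plunger was pressed. The last frame was checked only by measuring colour positions, not viewed.

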